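# Restock the spring-loaded cup dispenser

## Task

Restock the steel cup dispenser on the noodle-shop counter with the two blue dipping cups. Set one cup upright on the white spring platform in its well, let go so that it sinks, then set the other upright on top of it and let go, so that the platform carries both. Set them down rather than dropping them, and leave the terracotta cup where it is.

Things in the scene. Friction and masses are not known exactly. Their poses are not given: they have to be found in the camera images.
- cup_a: Blue stoneware dipping cup, round, straight-sided, no handle: 60 mm outside diameter, 45 mm high, mouth 50 mm, flat foot 54 mm (so cups stack without nesting, 45 mm apart), 130 to 170 g. Starts upright on the counter. Origin: centre of its underside; z up.
- cup_b: Blue, the same as cup_a (either may go in first): stoneware dipping cup, round, straight-sided, no handle: 60 mm outside diameter, 45 mm high, mouth 50 mm, flat foot 54 mm (so cups stack without nesting, 45 mm apart), 130 to 170 g. Starts upright on the counter. Origin: centre of its underside; z up.
- cup_red: Terracotta (red-brown) stoneware dipping cup, round, straight-sided, no handle: 60 mm outside diameter, 45 mm high, mouth 50 mm, flat foot 54 mm (so cups stack without nesting, 45 mm apart), 130 to 170 g. Starts upright on the counter. Origin: centre of its underside; z up. A bystander: not to be moved.
- platform_top (a point): Centre of the top face of the white spring platform, a disc 82 mm across, z up. It fills the 88 mm round well of a fixed upright steel tube, 100 mm across, 150 mm high. Empty, it is flush with the rim. On a soft damped spring (34 N/m) it sinks straight down, up to 105 mm: one cup 33 to 46 mm, two 69 to 96 mm, within 1 s. Beside a cup in the well are only 14 mm: let go with the fingertips above the rim.

How it is judged (in metres and radians):
On the way:
1. one blue cup stands released and upright on the platform, which has sunk at least 20 mm under it (((horizontal distance between cup_a and platform_top below 0.02 m and z of cup_a in the frame of platform_top between -0.006 and 0.006 m and angle between cup_a's own z axis and vertical below 0.17 rad and contact force between the fingers and cup_a below 0.1 N) or (horizontal distance between cup_b and platform_top below 0.02 m and z of cup_b in the frame of platform_top between -0.006 and 0.006 m and angle between cup_b's own z axis and vertical below 0.17 rad and contact force between the fingers and cup_b below 0.1 N)) and height (world z) of platform_top below 0.13 m), for 0.2 s.
At the end, for the whole second after the job is handed in: One blue cup stands on the platform (within 6 mm), the other on top of it (underside 37 to 53 mm above the platform), each within 20 mm of its centre and 10 degrees of upright, released, at rest; platform sunk over 55 mm; terracotta cup within 20 mm of its start (((horizontal distance between each of cup_a, cup_b and platform_top below 0.02 m and z of cup_a in the frame of platform_top between -0.006 and 0.006 m and angle between each of cup_a, cup_b's own z axis and vertical below 0.17 rad and contact force between the fingers and cup_a below 0.1 N and z of cup_b in the frame of platform_top between 0.037 and 0.053 m and contact force between the fingers and cup_b below 0.1 N) or (horizontal distance between each of cup_b, cup_a and platform_top below 0.02 m and z of cup_b in the frame of platform_top between -0.006 and 0.006 m and angle between each of cup_b, cup_a's own z axis and vertical below 0.17 rad and contact force between the fingers and cup_b below 0.1 N and z of cup_a in the frame of platform_top between 0.037 and 0.053 m and contact force between the fingers and cup_a below 0.1 N)) and height (world z) of platform_top below 0.095 m and linear speed of each of cup_a, cup_b below 0.02 m/s and distance of cup_red from where it was at the start of the episode below 0.02 m); the robot touches nothing.
It fails at once if a blue cup is dropped (moves faster than 0.7 m/s while not held, a free fall of about 25 mm) ((contact force between the fingers and cup_a below 0.1 N and linear speed of cup_a above 0.7 m/s) or (contact force between the fingers and cup_b below 0.1 N and linear speed of cup_b above 0.7 m/s)).
It fails at once if the terracotta cup is moved by more than 20 mm (distance of cup_red from where it was at the start of the episode above 0.02 m).
It also fails if it takes over 59 s, if anything falls off the work surface, if the arm or the gripper's body presses on something with over 40 N, if the wrist force passes 120 N, or if a joint passes its speed limit or range.

## Robot

A 6-joint arm with a two-finger parallel gripper is mounted at the origin on the work surface. World frame = base frame: x ahead of the robot, y to its left, z up, the work surface at z = 0. Lengths are in mm, angles in degrees, forces in N, time in s.
With the tool pointing down it reaches from about 325 to 775 mm from the base axis. Payload 5.5 kg.
Tool frame: the origin (TCP) lies on the centre line of the jaws, within the pads' length; the fingertips stand 14 mm ahead of it and the grasp point (between the pads) lies 5 mm behind it; z points along the fingers, y is the line along which they close (so a half turn about z gives the same grasp; the last joint's range is limited). The gripper opens to 85 mm and grips with 20 to 120 N. Pads are 22 mm wide; open, the fingers measure 114 mm over their backs; the gripper's body (76 mm by 85 mm) begins 54 mm behind the grasp point. The pads swing forward as they close: fully open they stand 13 mm farther back than shut.
Start: joints at [64.876, 5.22, 70.514, -0, 104.267, -3.249], TCP at [223.56, 556.81, 245.275] pointing down, gripper open.
Joint ranges: [-164.24, 164.24], [-49.07, 125.15], [9.68, 141.18], [-86.29, 266.29], [3.28, 154.24], [-151.56, 151.56]. Speed limits (degrees/s): [147.25, 147.25, 172.46, 180, 180, 180].

## Interface

Orientations are given as [roll, pitch, yaw] about the fixed x, y, z axes, in that order (R = Rz(yaw) Ry(pitch) Rx(roll)).
In Python, from workcell import arm, vision gives the robot as it stands.
- The arm moves only by the tool jog_arm, never from a script. Its argument "deltas" is a list that holds one entry, the list of rows, each a list of 7 numbers: the turn, a rotation vector about the world's x, y, z in degrees, then the shift along the world's x, y, z in m, then the finger opening in m, from 0 to 0.0854. A call has exactly 5 rows; each row shifts and turns the commanded pose from where the row before left it; what a row does not reach is not made up. A row lasts 1/8 s, in which the tool goes at most 62.5 mm and 10.7 degrees, less where a joint would pass 70% of its speed; a pose out of reach is approached as far as the arm can. A call is refused whole if a number of a shift passes 0.0625 or a number of a turn 10.7, either way. A call with a gripper value outside its range is refused whole. The fingers move at their own pace and stop on an object; "force" is the grip in N (left out, the last holds). Time passes only in rows, so rows that do not move let the fingers close, or fill a call up. It gives the time, the measured TCP pose, the force, the opening and the grip force at its end, in the units of the state.
- arm.get_state(): the state, without advancing time (a new reading comes with each control period).
- vision.capture(name): name is "scene" or "top" or "wrist"; returns (picture, depth): 420x560x3 uint8, red, green, blue; 420x560 float32, mm along the optical axis (not along the pixel's ray), 0 where there is no reading.
- vision.camera_model(name): a dict with "mtx" (3x3 intrinsics, pixels), "R" (3x3) and "t" (3): a world point X has camera coordinates R X + t; the wrist camera has in their place "hand_eye" (4x4, takes a point from camera to tool coordinates, whose origin is the TCP and whose axes are the flange's). Camera axes: x right, y down, z forward; pixel columns grow to the right and rows downward; lengths in mm; the calibration is good to about 2 mm. A picture is of the moment at which its call begins: read the wrist's pose just before it. camera_model takes no time and is no camera call.
- arm.sign_off(): hands the job in; it is judged then, once.
The state is a dict: "clock": time; "qpos": joint angles; "qvel": joint speeds; "tau": joint torques, N m; "ee_pos": TCP position; "tool_rot": TCP orientation; "ft_force": force on the tool from outside, world axes, zero at the start; "ft_torque": the same for the moment, N m; "grip_width": finger opening in mm; "grip_force": force on a finger pad.
Only numpy, scipy, OpenCV 4.12 (cv2) and the standard library are available. Lean on these libraries where they do the work, as an engineer would, in place of code of your own. Each camera call takes 0.05 s, during which the arm holds its last target. There are 200 camera calls.

## Working session

There is one attempt and no reset: what is moved stays moved. The work goes in short steps, Python scripts to look and compute and a tool call to move; the robot and the scene stay as the last step left them, time stands still between calls to the robot, and variables do not carry over. Pictures are saved under pics/ and viewed, at most 10 in all, crops included, and the job is handed in when it is done.

Besides the shell and the picture viewer there is one more tool, called after "Request:" as a command line: name --argument value ..., lists and objects as JSON in quotes. jog_arm: Moves the arm, as the interface text tells. Its arguments: {"type":"object","properties":{"deltas":{"type":"array"},"force":{"type":"number"}},"required":["deltas"]}

```bash
mkdir -p pics; python3 - <<'E'
from workcell import arm, vision
import cv2,numpy as np
ims=[]
for n in ("scene","top"):
    p,d=vision.capture(n); np.savez(f"{n}.npz",p=p,d=d); cv2.imwrite(f"pics/{n}0.png",p[:,:,::-1])
s=arm.get_state(); print(s["clock"],s["ee_pos"],s["tool_rot"],s["grip_width"])
E
```

```text
0.1 [223.45084947 556.59356787 244.24804018] [-1.79898696e+02 -5.41275202e-03  1.58126053e+02] 85.22486715251016
```

View pics/top0.png

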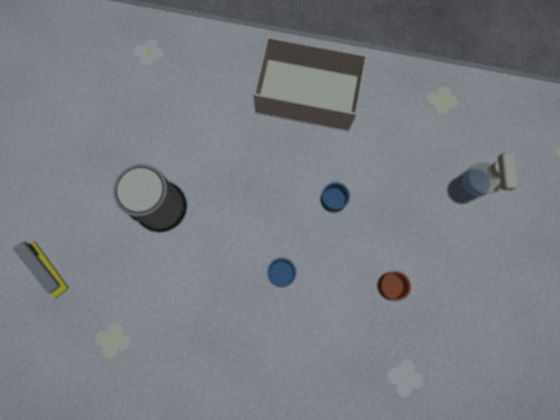

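View pics/scene0.png

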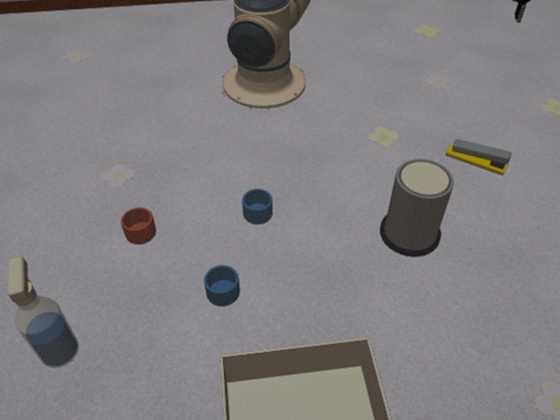

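The top view shows the white platform at about (140,188), the blue cups at (335,197) and (281,272), and the red cup at (394,286). The scene view shows the same layout with all cups upright; the bottle and box are clear of them.

```bash
cat > h.py <<'E'
import numpy as np, cv2
from workcell import arm, vision
def cloud(d,m,mask):
    v,u=np.nonzero(mask&(d>0)); z=d[v,u]
    c=np.c_[u,v,np.ones(len(u))]@np.linalg.inv(m["mtx"]).T*z[:,None]
    return (c-m["t"])@m["R"]
def circle(P):
    c,r=cv2.minEnclosingCircle(P[:,:2].astype(np.float32)); return np.round(c,1),round(r,1)
def blobs(p,d,m,kind):
    h=cv2.cvtColor(p,cv2.COLOR_RGB2HSV); H,S,V=cv2.split(h)
    mk={"blue":(H>95)&(H<118)&(S>110),"red":((H<12)|(H>172))&(S>110)}[kind]
    n,l,st,c=cv2.connectedComponentsWithStats(mk.astype(np.uint8))
    for i in range(1,n):
        if st[i,4]<150: continue
        P=cloud(d,m,l==i); top=P[abs(P[:,2]-np.percentile(P[:,2],95))<6]
        print(kind,np.round(c[i]),st[i,4],"z95",round(np.percentile(P[:,2],95),1),"rim",circle(top))
E
python3 - <<'E'
from h import *
for n in ("top","scene"):
    f=np.load(n+".npz");p,d=f["p"],f["d"];m=vision.camera_model(n);print(n)
    blobs(p,d,m,"blue");blobs(p,d,m,"red")
    P=cloud(d,m,d>0); q=P[(abs(P[:,2]-150)<8)&(P[:,1]>-600)]
    u=q[np.linalg.norm(q[:,:2]-np.median(q[:,:2],0),axis=1)<60]
    print("tube",np.median(u,0),circle(u),len(q))
E
```

```text
top
blue [335. 197.] 582 z95 45.2 rim (array([ 629.6, -142.6]), 28.8)
blue [281. 272.] 579 z95 44.9 rim (array([451.4, -62.6]), 27.6)
red [394. 286.] 671 z95 45.4 rim (array([ 471.2, -291.4]), 28.5)
tube [538.71090312 223.92806279 149.12260857] (array([539.1, 224.2]), 50.1) 2263
scene
blue [257. 202.] 183 z95 46.6 rim (array([453.6, -63.2]), 29.4)
blue [221. 283.] 398 z95 46.6 rim (array([ 634.1, -142.3]), 29.8)
red [58.  5.] 669 z95 -657.6 rim (array([-1978.9, -1102.1]), 232.5)
red [138. 225.] 919 z95 45.8 rim (array([ 476. , -292.3]), 30.8)
tube [547.21341731 221.59922325 149.48962958] (array([542.3, 225. ]), 51.7) 2556
```

Request:
jog_arm --deltas '[[[0,0,0,0.0152,-0.0413,0,0.0854],[0,0,0,0.0152,-0.0413,0,0.0854],[0,0,0,0.0152,-0.0413,0,0.0854],[0,0,0,0.0152,-0.0413,0,0.0854],[0,0,0,0.0152,-0.0413,0,0.0854]]]'

```text
clock: 0.72
ee_pos: [299.7, 348.9, 244.8]
tool_rot: [-180.0, -0.0, 158.1]
ft_force: [1.0, -0.8, 0.3]
grip_width: 85.6
grip_force: 0.0
```

Request:
jog_arm --deltas '[[[0,0,0,0.0152,-0.0413,0,0.0854],[0,0,0,0.0152,-0.0413,0,0.0854],[0,0,0,0.0152,-0.0413,0,0.0854],[0,0,0,0.0152,-0.0413,0,0.0854],[0,0,0,0.0152,-0.0413,0,0.0854]]]'

```text
clock: 1.35
ee_pos: [375.7, 142.4, 244.9]
tool_rot: [-180.0, -0.0, 158.1]
ft_force: [-0.0, 1.1, 0.0]
grip_width: 85.4
grip_force: 0.0
```

Request:
jog_arm --deltas '[[[0,0,0,0.0152,-0.0413,-0.01,0.0854],[0,0,0,0.0152,-0.0413,-0.02,0.0854],[0,0,0,0.0152,-0.0413,-0.02,0.0854],[0,0,0,0.0152,-0.0413,-0.02,0.0854],[0,0,0,0.0152,-0.0413,-0.01,0.0854]]]'

```text
clock: 1.98
ee_pos: [451.2, -64.0, 163.6]
tool_rot: [-180.0, -0.1, 158.1]
ft_force: [0.4, -0.1, 0.9]
grip_width: 85.6
grip_force: 0.0
```

Request:
jog_arm --deltas '[[[0,0,0,0,0,0,0.0854],[0,0,0,0,0,0,0.0854],[0,0,0,0,0,0,0.0854],[0,0,0,0,0,0,0.0854],[0,0,0,0,0,0,0.0854]]]'

```text
clock: 2.6
ee_pos: [451.6, -62.1, 165.6]
tool_rot: [180.0, 0.0, 158.2]
ft_force: [0.0, -1.5, -0.2]
grip_width: 85.2
grip_force: 0.0
```

```bash
cat >> h.py <<'E'
from scipy.spatial.transform import Rotation as Rot
def wrist(name=None):
    s=arm.get_state(); p,d=vision.capture("wrist"); m=dict(vision.camera_model("wrist"))
    T=np.eye(4); T[:3,:3]=Rot.from_euler("xyz",s["tool_rot"],degrees=True).as_matrix(); T[:3,3]=s["ee_pos"]
    C=np.linalg.inv(T@np.array(m["hand_eye"])); m["R"]=C[:3,:3]; m["t"]=C[:3,3]
    if name: cv2.imwrite(f"pics/{name}.png",p[:,:,::-1])
    print(round(s["clock"],2),np.round(s["ee_pos"],1),np.round(s["tool_rot"],1),np.round(s["ft_force"],1))
    return p,d,m
E
python3 - <<'E'
from h import *
p,d,m=wrist("w1"); blobs(p,d,m,"blue")
P=cloud(d,m,d>0); print(np.median(P[:,2]))
E
```

```text
2.6 [451.6 -62.1 165.6] [180.    0.  158.2] [ 0.  -1.5 -0.2]
blue [287. 199.] 3474 z95 45.3 rim (array([453.4, -61.5]), 29.3)
0.045157362848283596
```

View pics/w1.png

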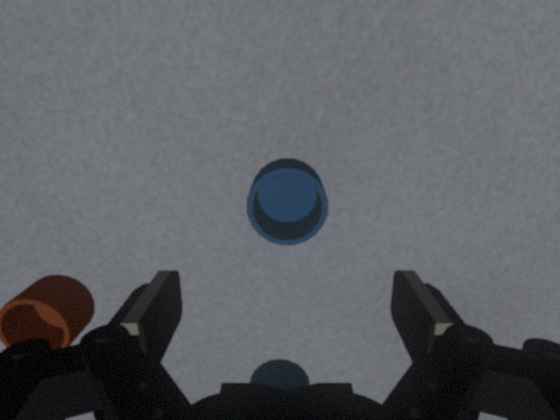

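The wrist view shows the cup at (287,205), between the fingers at (150,300) and (410,300), and confirms its centre at (453,-62). Descending.

Request:
jog_arm --deltas '[[[0,0,0,0.0014,0,-0.035,0.0854],[0,0,0,0,0,-0.035,0.0854],[0,0,0,0,0,-0.035,0.0854],[0,0,0,0,0,-0.02,0.0854],[0,0,0,0,0,-0.01,0.0854]]]' --force 35

```text
clock: 3.28
ee_pos: [452.3, -62.4, 29.0]
tool_rot: [-180.0, -0.1, 158.1]
ft_force: [-0.3, -0.4, -0.0]
grip_width: 85.8
grip_force: 0.0
```

Request:
jog_arm --deltas '[[[0,0,0,0,0,0,0.0854],[0,0,0,0,0,0,0.05],[0,0,0,0,0,0,0.05],[0,0,0,0,0,0,0.05],[0,0,0,0,0,0,0.05]]]' --force 35

```text
clock: 3.9
ee_pos: [454.0, -62.8, 32.0]
tool_rot: [180.0, 0.2, 158.1]
ft_force: [-1.1, 1.0, 6.0]
grip_width: 59.3
grip_force: 38.4
```

Request:
jog_arm --deltas '[[[0,0,0,0,0,0,0.05],[0,0,0,0,0,0,0.05],[0,0,0,0,0,0,0.05],[0,0,0,0,0,0.005,0.05],[0,0,0,0,0,0.01,0.05]]]' --force 35

```text
clock: 4.53
ee_pos: [452.3, -62.6, 44.9]
tool_rot: [-180.0, -0.1, 158.1]
ft_force: [-0.1, -0.2, -0.2]
grip_width: 58.9
grip_force: 38.0
```

Request:
jog_arm --deltas '[[[0,0,0,0,0,0.03,0.05],[0,0,0,0,0,0.05,0.05],[0,0,0,0,0,0.05,0.05],[0,0,0,0,0,0.05,0.05],[0,0,0,0,0,0.02,0.05]]]'

```text
clock: 5.15
ee_pos: [453.6, -62.8, 249.6]
tool_rot: [179.9, 0.3, 158.1]
ft_force: [-0.1, 0.3, -1.8]
grip_width: 59.0
grip_force: 38.3
```

Request:
jog_arm --deltas '[[[0,0,0,0.006,0.02,0,0.05],[0,0,0,0.01,0.035,0,0.05],[0,0,0,0.012,0.04,0,0.05],[0,0,0,0.012,0.04,0,0.05],[0,0,0,0.012,0.04,0,0.05]]]'

```text
clock: 5.78
ee_pos: [505.1, 113.6, 245.6]
tool_rot: [-180.0, 0.0, 158.1]
ft_force: [0.5, -0.3, -1.7]
grip_width: 59.1
grip_force: 38.3
```

Request:
jog_arm --deltas '[[[0,0,0,0.012,0.04,0,0.05],[0,0,0,0.012,0.04,0,0.05],[0,0,0,0.008,0.022,0,0.05],[0,0,0,0.003,0.01,0,0.05],[0,0,0,0,0,0,0.05]]]'

```text
clock: 6.4
ee_pos: [539.9, 224.3, 245.1]
tool_rot: [-180.0, -0.0, 158.2]
ft_force: [-0.6, -0.1, -1.8]
grip_width: 59.1
grip_force: 38.3
```

```bash
python3 - <<'E'
from h import *
p,d,m=wrist("w2"); blobs(p,d,m,"blue")
P=cloud(d,m,d>0); q=P[(abs(P[:,2]-150)<6)]; print(len(q),np.median(q,0),circle(q))
p,d=vision.capture("top");m=vision.camera_model("top")
blobs(p,d,m,"blue")
p,d=vision.capture("scene");m=vision.camera_model("scene");cv2.imwrite("pics/s2.png",p[:,:,::-1])
blobs(p,d,m,"blue")
E
```

```text
6.4 [539.9 224.3 245.1] [-180.    -0.   158.2] [-0.6 -0.1 -1.8]
blue [287. 302.] 16012 z95 258.2 rim (array([540.7, 225.2]), 30.7)
blue [ 20. 357.] 1424 z95 44.6 rim (array([ 634.1, -139.5]), 29.9)
8451 [522.47628698 239.02979437 149.6666909 ] (array([542.8, 226.6]), 49.9)
blue [116. 187.] 229 z95 321.2 rim (array([507.9, 191.4]), 18.4)
blue [335. 197.] 580 z95 45.3 rim (array([ 629.6, -142.2]), 29.1)
blue [437. 129.] 225 z95 259.4 rim (array([540.1, 222.4]), 30.1)
blue [221. 283.] 393 z95 46.3 rim (array([ 632.8, -143.7]), 30.2)
```

View pics/w2.png

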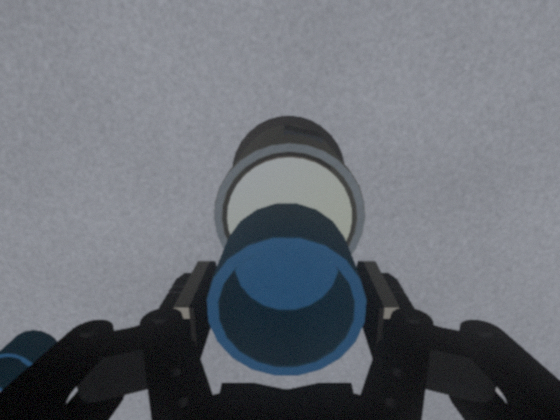

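View pics/s2.png

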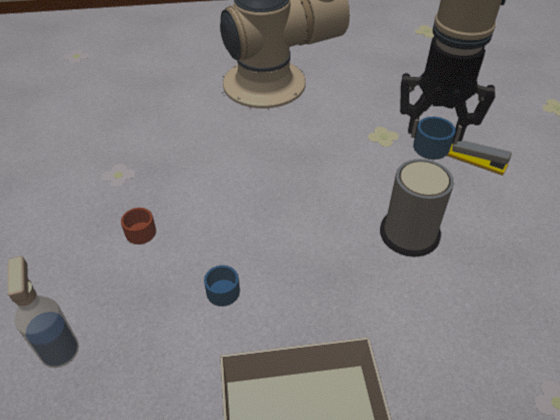

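The wrist view shows the cup level in the grip, over the platform at about (290,200). The scene view agrees: held level with the tips about 15 mm above its foot. I'll shift by 1 mm and lower.

Request:
jog_arm --deltas '[[[0,0,0,0.001,0.001,-0.02,0.05],[0,0,0,0,0,-0.025,0.05],[0,0,0,0,0,-0.015,0.05],[0,0,0,0,0,-0.008,0.05],[0,0,0,0,0,-0.005,0.05]]]'

```text
clock: 7.18
ee_pos: [541.0, 225.2, 172.2]
tool_rot: [180.0, 0.0, 158.1]
ft_force: [-0.9, 0.2, -0.8]
grip_width: 59.3
grip_force: 38.4
```

Request:
jog_arm --deltas '[[[0,0,0,0,0,0,0.05],[0,0,0,0,0,0,0.05],[0,0,0,0,0,0,0.07],[0,0,0,0,0,0,0.08],[0,0,0,0,0,0,0.0854]]]'

```text
clock: 7.8
ee_pos: [541.1, 225.4, 172.6]
tool_rot: [180.0, 0.0, 158.1]
ft_force: [-0.7, 0.5, 0.1]
grip_width: 85.3
grip_force: 0.0
```

Request:
jog_arm --deltas '[[[0,0,0,0,0,0,0.0854],[0,0,0,0,0,0.02,0.0854],[0,0,0,0,0,0.035,0.0854],[0,0,0,0,0,0.025,0.0854],[0,0,0,0,0,0,0.0854]]]'

```text
clock: 8.43
ee_pos: [541.9, 225.6, 256.6]
tool_rot: [179.7, 0.3, 158.1]
ft_force: [0.3, -0.1, -0.3]
grip_width: 85.4
grip_force: 0.0
```

```bash
python3 - <<'E'
from h import *
p,d,m=wrist("w3"); blobs(p,d,m,"blue")
P=cloud(d,m,d>0); q=P[(abs(P[:,2]-150)<6)]; print(len(q),np.median(q,0),circle(q))
p,d=vision.capture("top");m=vision.camera_model("top")
blobs(p,d,m,"blue")
E
```

```text
8.43 [541.9 225.6 256.6] [179.7   0.3 158.1] [ 0.3 -0.1 -0.3]
blue [285. 204.] 4507 z95 152.6 rim (array([541.9, 226.4]), 29.9)
blue [ 30. 337.] 467 z95 301.1 rim (array([505. , 167.6]), 6.1)
6177 [541.49652273 226.76108986 149.73142619] (array([542.9, 226.4]), 50.0)
blue [143. 195.] 543 z95 308.9 rim (array([515.1, 168.9]), 17.2)
blue [335. 197.] 579 z95 45.1 rim (array([ 629.7, -142.2]), 28.6)
```

View pics/w3.png

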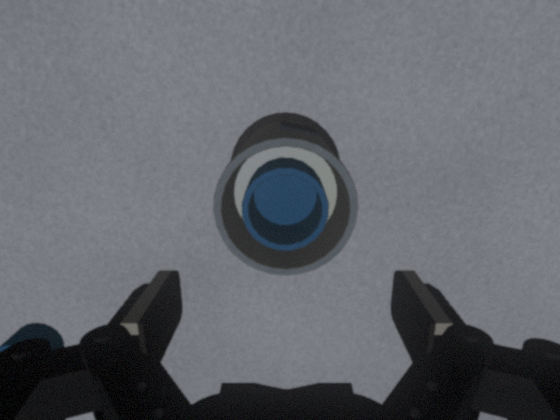

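The first cup stands upright and centred in the sunken well, its rim at about (285,205) in the image and z 152.6. Going for the second cup.

Request:
jog_arm --deltas '[[[0,0,0,0.005,-0.02,0,0.0854],[0,0,0,0.01,-0.04,0,0.0854],[0,0,0,0.01,-0.04,0,0.0854],[0,0,0,0.01,-0.04,0,0.0854],[0,0,0,0.01,-0.04,0,0.0854]]]'

```text
clock: 9.15
ee_pos: [585.7, 42.7, 250.8]
tool_rot: [-179.9, -0.1, 158.1]
ft_force: [0.4, -0.6, 0.1]
grip_width: 85.5
grip_force: 0.0
```

Request:
jog_arm --deltas '[[[0,0,0,0.01,-0.04,0,0.0854],[0,0,0,0.01,-0.04,-0.02,0.0854],[0,0,0,0.01,-0.04,-0.03,0.0854],[0,0,0,0.01,-0.04,-0.03,0.0854],[0,0,0,0.0055,-0.0273,-0.01,0.0854]]]'

```text
clock: 9.78
ee_pos: [629.5, -144.9, 157.4]
tool_rot: [-179.9, -0.4, 158.0]
ft_force: [0.1, 0.3, -0.8]
grip_width: 85.6
grip_force: 0.0
```

Request:
jog_arm --deltas '[[[0,0,0,0,0,0,0.0854],[0,0,0,0,0,0,0.0854],[0,0,0,0,0,0,0.0854],[0,0,0,0,0,0,0.0854],[0,0,0,0,0,0,0.0854]]]'

```text
clock: 10.4
ee_pos: [631.6, -141.4, 162.8]
tool_rot: [180.0, 0.0, 158.2]
ft_force: [-0.1, 0.5, 0.7]
grip_width: 85.4
grip_force: 0.0
```

```bash
python3 - <<'E'
from h import *
p,d,m=wrist(); blobs(p,d,m,"blue")
E
```

```text
10.4 [ 631.6 -141.4  162.8] [180.    0.  158.2] [-0.1  0.5  0.7]
blue [286. 200.] 3556 z95 45.4 rim (array([ 633.6, -141.2]), 29.2)
```

Request:
jog_arm --deltas '[[[0,0,0,0.0013,0.0005,-0.035,0.0854],[0,0,0,0,0,-0.035,0.0854],[0,0,0,0,0,-0.032,0.0854],[0,0,0,0,0,-0.02,0.0854],[0,0,0,0,0,-0.01,0.0854]]]'

```text
clock: 11.08
ee_pos: [632.4, -141.3, 29.2]
tool_rot: [-180.0, -0.1, 158.1]
ft_force: [0.5, 0.5, -0.8]
grip_width: 85.3
grip_force: 0.0
```

Request:
jog_arm --deltas '[[[0,0,0,0,0,0,0.0854],[0,0,0,0,0,0,0.05],[0,0,0,0,0,0,0.05],[0,0,0,0,0,0,0.05],[0,0,0,0,0,0,0.05]]]'

```text
clock: 11.7
ee_pos: [633.8, -141.8, 32.4]
tool_rot: [180.0, 0.2, 158.1]
ft_force: [-0.8, 0.8, 5.8]
grip_width: 60.3
grip_force: 38.5
```

Request:
jog_arm --deltas '[[[0,0,0,0,0,0,0.05],[0,0,0,0,0,0,0.05],[0,0,0,0,0,0,0.05],[0,0,0,0,0,0.005,0.05],[0,0,0,0,0,0.01,0.05]]]'

```text
clock: 12.32
ee_pos: [632.0, -141.3, 44.5]
tool_rot: [-180.0, -0.1, 158.1]
ft_force: [0.4, 0.3, -1.8]
grip_width: 59.9
grip_force: 38.1
```

Request:
jog_arm --deltas '[[[0,0,0,0,0,0.03,0.05],[0,0,0,0,0,0.05,0.05],[0,0,0,0,0,0.05,0.05],[0,0,0,0,0,0.05,0.05],[0,0,0,-0.005,0.02,0.02,0.05]]]'

```text
clock: 12.95
ee_pos: [628.3, -122.0, 249.5]
tool_rot: [180.0, 0.3, 158.0]
ft_force: [-0.9, 0.9, -2.1]
grip_width: 59.6
grip_force: 38.4
```

Request:
jog_arm --deltas '[[[0,0,0,-0.01,0.04,0,0.05],[0,0,0,-0.01,0.04,0,0.05],[0,0,0,-0.01,0.04,0,0.05],[0,0,0,-0.01,0.04,0,0.05],[0,0,0,-0.01,0.04,0,0.05]]]'

```text
clock: 13.58
ee_pos: [576.3, 80.9, 243.6]
tool_rot: [-180.0, -0.2, 158.2]
ft_force: [0.3, -0.6, -1.2]
grip_width: 60.0
grip_force: 38.4
```

Request:
jog_arm --deltas '[[[0,0,0,-0.01,0.04,0,0.05],[0,0,0,-0.01,0.04,0,0.05],[0,0,0,-0.01,0.04,0,0.05],[0,0,0,-0.0068,0.027,0,0.05],[0,0,0,0,0,0,0.05]]]'

```text
clock: 14.2
ee_pos: [539.1, 228.1, 243.6]
tool_rot: [-179.9, -0.2, 158.4]
ft_force: [-0.2, -0.5, -1.1]
grip_width: 59.4
grip_force: 38.4
```

Request:
jog_arm --deltas '[[[0,0,0,0,0,0,0.05],[0,0,0,0,0,0,0.05],[0,0,0,0,0,0,0.05],[0,0,0,0,0,0,0.05],[0,0,0,0,0,0,0.05]]]'

```text
clock: 14.82
ee_pos: [541.1, 225.3, 245.3]
tool_rot: [180.0, 0.0, 158.1]
ft_force: [0.5, 0.1, -1.6]
grip_width: 59.9
grip_force: 38.4
```

```bash
python3 - <<'E'
from h import *
p,d,m=wrist("w4"); blobs(p,d,m,"blue")
P=cloud(d,m,d>0); q=P[(abs(P[:,2]-150)<6)]; print(len(q),circle(q))
E
```

```text
14.82 [541.1 225.3 245.3] [180.    0.  158.1] [ 0.5  0.1 -1.6]
blue [287. 282.] 19822 z95 257.9 rim (array([542.6, 225.8]), 31.0)
4028 (array([542.6, 226.5]), 49.8)
```

View pics/w4.png

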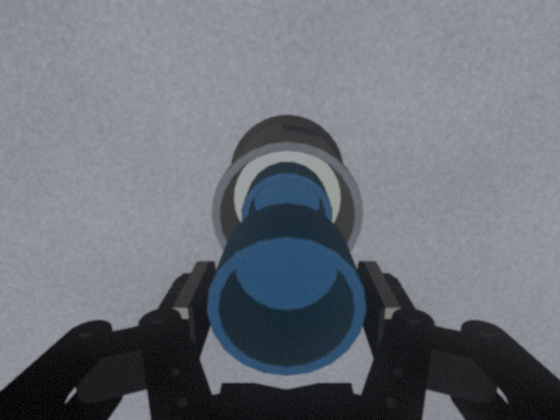

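The second cup is held level at (287,300), directly over the first at about (287,195), and within 1 mm of the tube axis. Lowering until it presses about 9 mm, then releasing.

Request:
jog_arm --deltas '[[[0,0,0,0,0,-0.02,0.05],[0,0,0,0,0,-0.022,0.05],[0,0,0,0,0,-0.015,0.05],[0,0,0,0,0,-0.008,0.05],[0,0,0,0,0,-0.005,0.05]]]'

```text
clock: 15.5
ee_pos: [541.0, 225.5, 175.3]
tool_rot: [180.0, 0.0, 158.1]
ft_force: [-0.2, -0.2, -1.5]
grip_width: 59.8
grip_force: 38.4
```

Request:
jog_arm --deltas '[[[0,0,0,0,0,0,0.05],[0,0,0,0,0,0,0.05],[0,0,0,0,0,0,0.07],[0,0,0,0,0,0,0.08],[0,0,0,0,0,0,0.0854]]]'

```text
clock: 16.12
ee_pos: [541.1, 225.6, 175.6]
tool_rot: [180.0, 0.0, 158.1]
ft_force: [0.6, 0.3, -1.0]
grip_width: 85.5
grip_force: 0.0
```

Request:
jog_arm --deltas '[[[0,0,0,0,0,0,0.0854],[0,0,0,0,0,0.02,0.0854],[0,0,0,0,0,0.035,0.0854],[0,0,0,0,0,0.03,0.0854],[0,0,0,0,0,0.01,0.0854]]]'

```text
clock: 16.75
ee_pos: [541.6, 225.8, 274.4]
tool_rot: [179.8, 0.2, 158.1]
ft_force: [-0.3, 0.3, -0.1]
grip_width: 85.3
grip_force: 0.0
```

Request:
jog_arm --deltas '[[[0,0,0,0,0,0,0.0854],[0,0,0,0,0,0,0.0854],[0,0,0,0,0,0,0.0854],[0,0,0,0,0,0,0.0854],[0,0,0,0,0,0,0.0854]]]'

```text
clock: 17.38
ee_pos: [540.9, 225.5, 269.9]
tool_rot: [-180.0, -0.0, 158.1]
ft_force: [-1.1, -0.6, -0.1]
grip_width: 85.4
grip_force: 0.0
```

```bash
python3 - <<'E'
from h import *
p,d,m=wrist("w5"); blobs(p,d,m,"blue")
P=cloud(d,m,d>0); q=P[(abs(P[:,2]-150)<6)]; print(len(q),circle(q))
w=(np.linalg.norm(P[:,:2]-[542,226],axis=1)<40)&(P[:,2]<100)&(P[:,2]>5); print("platform z",np.percentile(P[w,2],[5,25,50,75,95]))
p,d=vision.capture("scene"); m=vision.camera_model("scene"); blobs(p,d,m,"red")
E
```

```text
17.38 [540.9 225.5 269.9] [-180.    -0.   158.1] [-1.1 -0.6 -0.1]
blue [287. 200.] 4228 z95 149.2 rim (array([541.8, 226.6]), 29.8)
5320 (array([542.9, 226.5]), 50.0)
platform z [57.5631125  58.41776617 59.03580212 69.01510863 94.40484311]
red [59.  5.] 684 z95 -659.4 rim (array([-1973.6, -1101. ]), 231.5)
red [138. 225.] 925 z95 45.7 rim (array([ 475.8, -293.1]), 30.7)
```

View pics/w5.png

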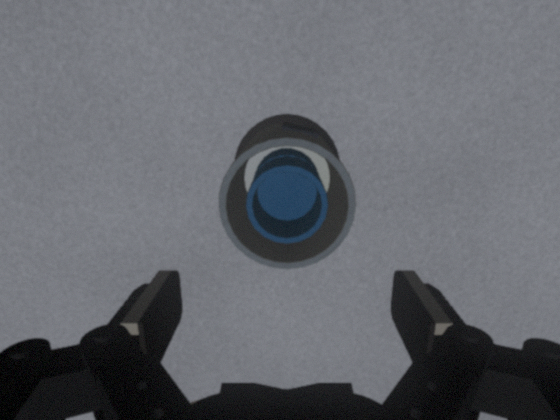

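The picture shows both cups stacked and upright at (287,200), centred in the well. The platform is at z 59 and the upper rim at z 149, which matches two 45 mm cups. The red cup hasn't moved.

```bash
python3 -c "
from workcell import arm
print(arm.sign_off())"
```

```text
the job is handed in; nothing more can be done
None
```

Both blue cups stand stacked, upright and released on the sunken platform, the terracotta cup has not moved, and the job was handed in at about 17.5 s; the judge's verdict was not shown.

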